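# Put the mini stapler away in the dial-lidded desk carousel

## Task

Put the red mini stapler away in the round carousel box: turn the clear lid by its knob until the lid's opening is right over the empty compartment, lower the stapler in so that it stands on its base on the compartment floor (do not drop it from a height), then turn the lid until the opening is right over the solid blue sector, so that the box is shut. Leave everything else on the desk and in the box where it is.

Things in the scene. Friction and masses are not known exactly. Their poses are not given: they have to be found in the camera images.
- carousel: Round white box, 220 mm across, fixed to the desk. Origin: centre of its underside; z up is the lid's axis. Hub (18 mm radius) and dividers 3 mm thick make four 90 degree sectors, centred on its +x (solid blue block up to the rim), +y (empty compartment), -x (holds tape roll), -y (holds eraser). Inner floor 6 mm above the desk, walls and dividers up to 46 mm; inner radius 105 mm.
- empty_floor (a point): Centre of the floor of the empty compartment, 65 mm from the box's axis, 6 mm above the desk. Axes as the box: its y points outward from the box's axis through the middle of the compartment.
- closed_sector (a point): Top of the middle of the solid blue sector, 65 mm from the box's axis, 46 mm above the desk.
- opening (a point): Middle of the lid's one opening, at the lid's top (51.5 mm above the desk), 65 mm from the axis; x points outward from the axis, z up. Clear lid with grey rim, 220 mm across, 4 mm thick. Opening: wedge 74 degrees wide, from 26 to 105 mm from the axis, orange lips on its straight edges. The lid turns endlessly either way with light even friction (0.05 N m), stays where left and does not lift off.
- knob (a point): Centre of the lid's knob: an upright aluminium fin on the box's axis, 50 mm long, 16 mm thick, 27 mm high, from 54 to 81 mm above the desk (the centre at 67.5 mm), fixed to the lid. Its length lies along the point's x, which points to the middle of the opening; grip it across its thickness, along y. It is a plain bar: either way round grips alike.
- stapler_center (a point): Centre of the loose red mini stapler: 64 mm long (its x, jaw at +x), 25 mm wide (y), 37 mm high, about 70 g, standing on its base; this point is 18.5 mm above its underside; z is its own up. The red handle shell, 25 mm wide with flat sides, spans 21 to 37 mm above the underside; the black base, 24 mm wide, the lowest 5 mm.
- elephant: Ceramic elephant figurine, bystander, loose: 116 mm long (trunk to +x), 70 mm wide, 84 mm high. Origin under its middle.
- punch: Green hole punch, bystander, loose: 112 mm long (x), 86 mm wide, 64 mm high. Origin under its middle.
- dispenser: Clear plastic tape dispenser, bystander, loose: 126 mm long (x), 50 mm wide, 66 mm high. Origin under its middle.
- tin: Aluminium tin shut by a hinged lid, bystander, loose: 76 mm (x) by 110 mm (y), 30 mm high. Origin under its middle.
- pen: Stainless steel pen, bystander, loose, lying: 140 mm long (x), 11 mm thick. Origin under its middle.
- mug: Blue coffee mug, bystander, loose: 82 mm across, 92 mm high, with a handle at its +y reaching about 77 mm from the middle. Origin under its middle.
- eraser: Eraser in the compartment at the box's -y, bystander, loose: 62 mm by 23 mm by 13 mm high. Origin under its middle.
- tape_roll: Spare roll of tape lying flat in the compartment at the box's -x, bystander, loose: 58 mm across, 19 mm high. Origin under its middle.
- organizer: Clear acrylic organizer with sliding doors, fixed equipment at the left edge of the desk: 170 mm deep (x, doors at -x), 340 mm wide (y), 170 mm high. Origin under its middle.
- letter_tray: Grey two-tier letter tray, fixed equipment at the right edge of the desk: 330 mm (x) by 250 mm (y), 97 mm high. Origin under its middle.
Not all that is in view belongs to the job. Of the things that look like the part that bears stapler_center, take the one that is nearest to the robot's base at the start.

How it is judged:
By the outcome, as a careful person would: the job done as asked, in the order asked, and still so for the second after the job is handed in, with the robot touching nothing.
It also fails if it takes over 69 s, if anything falls off the work surface, if the arm or the gripper's body presses on something with over 40 N, if the wrist force passes 120 N, or if a joint passes its speed limit or range.

## Robot

A 6-joint arm with a two-finger parallel gripper is mounted at the origin on the work surface. World frame = base frame: x ahead of the robot, y to its left, z up, the work surface at z = 0. Lengths are in m, angles in rad, forces in N, time in s.
With the tool pointing down it reaches from about 0.25 to 0.775 m from the base axis. Payload 4 kg.
Tool frame: the origin (TCP) lies at the very end of the fingers, on their centre line; the grasp point (between the pads) lies 19 mm behind it; x points along the fingers, y is the direction in which the jaws open and shut, and the axes are right-handed (so a half turn about x gives the same grasp; the last joint's range is limited). The gripper opens to 94 mm and grips with 3 to 60 N. Pads are 16 mm wide; open, the fingers measure 119 mm over their backs; the gripper's body (75 mm by 177 mm) begins 78 mm behind the grasp point.
Start: joints at [-1.425, 0.087, 1.371, -0, 1.684, -0.103], TCP at [0.135, -0.533, 0.206] pointing down, gripper open.
Joint ranges: [-3.1, 3.1], [-0.76, 2.03], [0.27, 2.55], [-1.08, 4.22], [0.17, 2.65], [-2.57, 2.57]. Speed limits (rad/s): [2.79, 2.79, 3.14, 3.14, 3.14, 3.14].

## Interface

Orientations are given as [roll, pitch, yaw] about the fixed x, y, z axes, in that order (R = Rz(yaw) Ry(pitch) Rx(roll)).
In Python, from bench import robot gives the robot as it stands.
- The arm moves only by the tool carry_out, never from a script. Its argument "targets" is a list of rows, each a list of 5 numbers: the closure, from 0 (fully open) to 1 (shut), then the shift along the tool's x, y, z in cm, then the turn about the tool's x in degrees. In form: [[fingers, tx, ty, tz, turn], ...]. A call has 1 to 20 rows; each row shifts and turns the commanded pose from where the row before left it, along the tool's axes as they then stand; what a row does not reach is not made up. A row lasts 1/10 s, in which the tool goes at most 50 mm and 8.59 degrees, less where a joint would pass 70% of its speed; a pose out of reach is approached as far as the arm can. A call is refused whole if a number of a shift passes 5 or a number of a turn 8.59, either way. A call with a gripper value outside its range is refused whole. The fingers move at their own pace and stop on an object; the grip force is fixed at half the most. Time passes only in rows, so rows that do not move let the fingers close. It gives the time, the measured TCP pose, the force and the opening at its end, in the units of the state.
- robot.get_obs(): the state, without advancing time (a new reading comes with each control period).
- robot.snapshot(name): name is "scene" or "top"; returns a dict with "image" (420x560x3 uint8, red, green, blue), "camera_matrix" (3x3 intrinsics, pixels), "pose" (4x4, takes a point from camera to world coordinates). Camera axes: x right, y up, looking along -z (the intrinsics and any distortion apply to the point x, -y, -z); pixel columns grow to the right and rows downward; lengths in m; the calibration is good to about 2 mm. A picture is of the moment at which its call begins. There is no depth.
- robot.close_job(): hands the job in, once; it reports no verdict.
The state is a dict: "time": time; "joint_positions": joint angles; "qvel": joint speeds; "joint_torque": joint torques, N m; "tool_pos": TCP position; "ee_rot": TCP orientation; "wrist_force": force on the tool from outside, world axes, zero at the start; "wrist_torque": the same for the moment, N m; "width": finger opening in m.
Only numpy, scipy, OpenCV 4.12 (cv2) and the standard library are available. Lean on these libraries where they do the work, as an engineer would, in place of code of your own. Each camera call takes 0.05 s, during which the arm holds its last target. There are 200 camera calls.

## Working session

There is one attempt and no reset: what is moved stays moved. The work goes in short steps, Python scripts to look and compute and a tool call to move; the robot and the scene stay as the last step left them, time stands still between calls to the robot, and variables do not carry over. Pictures are saved under pics/ and viewed, about 8 in all and at most 12, crops included, and the job is handed in when it is done.

Besides the shell and the picture viewer there is one more tool, called after "Emit:" by a JSON object that holds its "op" and its "data", one argument or row to a line. carry_out: Moves the arm, as the interface text tells. Its arguments: {"type":"object","properties":{"targets":{"type":"array","items":{"type":"array","items":{"type":"number"}}}},"required":["targets"]}

```bash
mkdir -p pics; cat > h.py <<'E'
import numpy as np, cv2
from bench import robot
def snap(n,f=None):
    s=robot.snapshot(n)
    if f: cv2.imwrite('pics/'+f,s['image'][:,:,::-1])
    return s
def ray(s,u,v,z):
    K=np.array(s['camera_matrix']);T=np.array(s['pose'])
    d=np.linalg.inv(K)@[u,v,1]; d=T[:3,:3]@[d[0],-d[1],-d[2]]
    c=T[:3,3]; return c+d*(z-c[2])/d[2]
def proj(s,p):
    K=np.array(s['camera_matrix']);T=np.array(s['pose'])
    q=T[:3,:3].T@(np.array(p)-T[:3,3]); q=K@[q[0],-q[1],-q[2]]; return q[:2]/q[2]
E
python3 - <<'E'
from h import *
for n in('scene','top'):
    s=snap(n,n+'0.png'); print(s.keys(),s['camera_matrix'],s['pose'])
print(robot.get_obs())
E
```

```text
dict_keys(['image', 'camera_matrix', 'pose']) [[430.86312773   0.         273.13428346]
 [  0.         430.86312773 211.08246865]
 [  0.           0.           1.        ]] [[ 0.58350285 -0.51095346  0.63122974  1.40519184]
 [ 0.81202097  0.3786591  -0.44411623 -0.6071701 ]
 [-0.01209817  0.77171487  0.63585359  0.93445723]
 [ 0.          0.          0.          1.        ]]
dict_keys(['image', 'camera_matrix', 'pose']) [[529.79231897   0.         282.98939409]
 [  0.         529.79231897 216.97386969]
 [  0.           0.           1.        ]] [[ 2.85992180e-04  9.87117725e-01 -1.59995357e-01  3.19887544e-01]
 [-9.99933069e-01 -1.56824225e-03 -1.14629124e-02 -1.43098188e-02]
 [-1.15661555e-02  1.59987927e-01  9.87051208e-01  1.71256734e+00]
 [ 0.00000000e+00  0.00000000e+00  0.00000000e+00  1.00000000e+00]]
{'time': 0.1, 'joint_positions': array([-1.42511978e+00,  8.78629848e-02,  1.37208891e+00,  4.26302407e-06,
        1.68360379e+00, -1.03099629e-01]), 'qvel': array([-2.66489113e-04, -1.13741291e-03, -4.33089309e-03,  5.46420684e-04,
        1.71131508e-03, -9.25171776e-05]), 'joint_torque': array([ 1.72199958e-03, -3.41253519e+01, -3.03300977e+01,  7.19902525e-02,
        3.04281665e-02, -1.03094196e-04]), 'tool_pos': array([ 0.13534501, -0.53257754,  0.20443833]), 'ee_rot': array([-1.67605428,  1.56883329,  1.71431503]), 'wrist_force': array([1.00313579e-01, 3.49950387e-04, 3.69001046e-01]), 'wrist_torque': array([ 0.02306559, -0.02557084,  0.05308424]), 'width': 0.0937982599468421}
```

View pics/scene0.png

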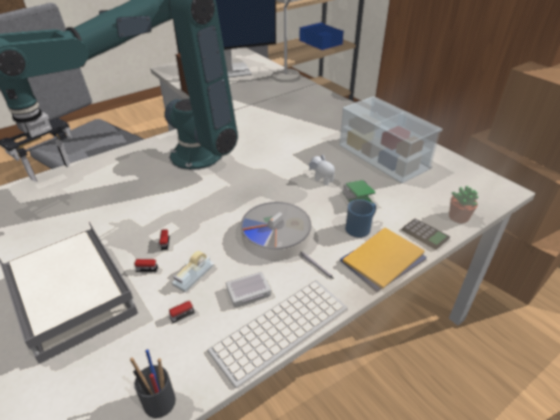

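View pics/top0.png

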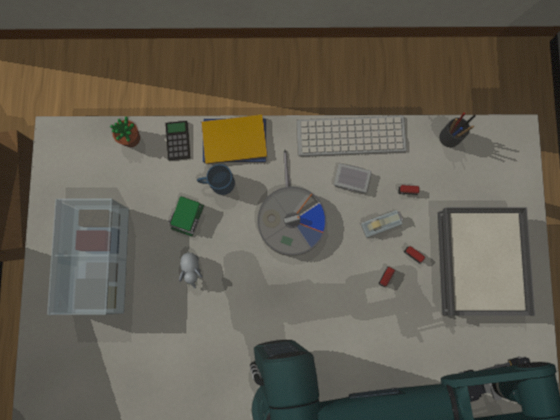

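The scene view shows the box near (277,230) and three red staplers at (164,239), (147,265) and (181,311). In the top view the box is at (292,220) and the staplers at (387,277), (414,254) and (408,189).

```bash
python3 - <<'E'
from h import *
s=snap('top'); im=s['image'][:,:,::-1]
a=cv2.resize(im[178:264,248:338],None,fx=6,fy=6,interpolation=cv2.INTER_CUBIC)
b=cv2.resize(im[262:292,370:400],None,fx=8,fy=8,interpolation=cv2.INTER_CUBIC)
o=np.zeros((516,540+240,3),np.uint8); o[:,:540]=a; o[:240,540:]=b
sc=robot.snapshot('scene'); c=cv2.resize(sc['image'][220:260,150:180,::-1],None,fx=6.5,fy=6.5,interpolation=cv2.INTER_CUBIC)
o[250:250+260,540:540+195]=c
cv2.imwrite('pics/crop1.png',o)
hsv=cv2.cvtColor(im.copy(),cv2.COLOR_BGR2HSV)
m=(((hsv[...,0]<8)|(hsv[...,0]>172))&(hsv[...,1]>150)&(hsv[...,2]>60)).astype(np.uint8)
n,l,st,ce=cv2.connectedComponentsWithStats(m)
for i in range(1,n):
    if st[i,4]<30: continue
    ys,xs=np.where(l==i); P=np.array([ray(s,x,y,.037)[:2] for x,y in zip(xs,ys)])
    c=P.mean(0); w,v=np.linalg.eigh(np.cov((P-c).T)); 
    r=cv2.minAreaRect((P*1000).astype(np.float32)); print(ce[i],st[i,4],c,np.hypot(*c),np.degrees(np.arctan2(v[1,1],v[0,1])),r)
print(proj(s,[.4,0,.05]))
# blue
m=((hsv[...,0]>110)&(hsv[...,0]<130)&(hsv[...,1]>180)&(hsv[...,2]>80)).astype(np.uint8)
n,l,st,ce=cv2.connectedComponentsWithStats(m)
for i in range(1,n):
    if st[i,4]>30: print('blue',ce[i],st[i],ray(s,*ce[i],.046))
E
```

```text
[409.14606742 188.48314607] 89 [ 0.68387592 -0.40148644] 0.7930180518479413 85.13246219540012 ((683.8214111328125, -402.5702819824219), (54.87019348144531, 16.4709415435791), 89.86882781982422)
[414.72380952 253.59047619] 105 [ 0.47363478 -0.41112576] 0.6271796317239436 52.67315982146734 ((472.8665771484375, -410.7415771484375), (55.768470764160156, 19.966888427734375), 52.10829544067383)
[386.56043956 275.68131868] 91 [ 0.40420713 -0.32020778] 0.515670851255743 149.4979380428166 ((404.0146484375, -320.2730712890625), (17.427501678466797, 53.40404510498047), 59.501609802246094)
[284.57284558 276.84948963]
blue [315.41843972 217.10992908] [301 205  23  25 282] [ 0.58942556 -0.09823449  0.046     ]
```

View pics/crop1.png

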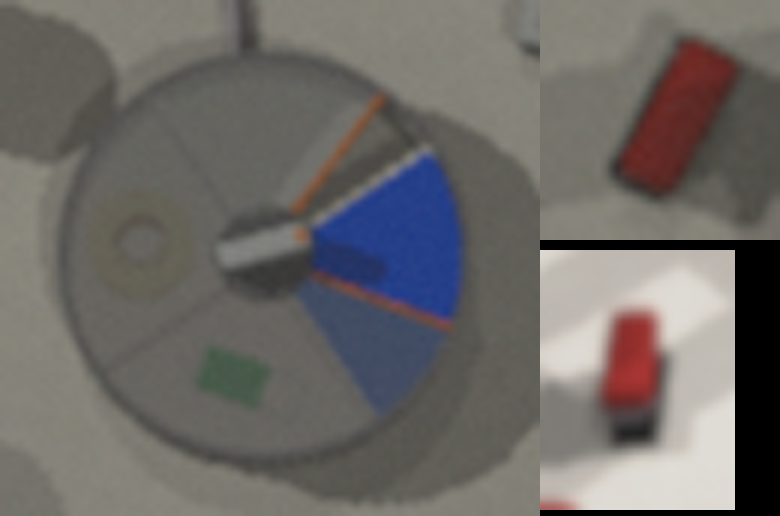

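The crop shows four compartments: empty at the top, blue on the right, eraser below and tape on the left. The lips run (297,207)-(382,97) and (318,275)-(452,325), and the knob runs (222,255)-(308,233). The nearest stapler is at about (0.404, -0.320).

```bash
python3 - <<'E'
from h import *
s=snap('top')
f=lambda U,V,z:ray(s,248+(U+.5)/6-.5,178+(V+.5)/6-.5,z)[:2]
def ang(a,b,z):
    d=f(*b,z)-f(*a,z); return np.degrees(np.arctan2(d[1],d[0]))
E={k:f(*p,.0515) for k,p in dict(L=(63,256),R=(463,256),T=(262,52),B=(262,463)).items()}
print(E)
for n,a,b,z in [('emp/blue',(312,226),(432,150),.046),('blue/er',(302,292),(380,413),.046),('tape/emp',(215,190),(162,120),.046),('er/tape',(225,290),(110,365),.046),('lip1',(297,207),(382,97),.0515),('lip2',(318,275),(452,325),.0515),('knob',(222,255),(308,233),.081)]: print(n,ang(a,b,z),f(*a,z),f(*b,z))
o=robot.get_obs()
from scipy.spatial.transform import Rotation as R
M=R.from_euler('xyz',o['ee_rot']).as_matrix(); print(M)
# dividers intersection -> centre
A=[];B=[]
for a,b in [((312,226),(432,150)),((302,292),(380,413)),((215,190),(162,120)),((225,290),(110,365))]:
    p,q=f(*a,.046),f(*b,.046); n=np.array([-(q-p)[1],(q-p)[0]]);n/=np.linalg.norm(n);A.append(n);B.append(n@p)
print(np.linalg.lstsq(np.array(A),np.array(B),rcond=None)[0])
E
```

```text
{'L': array([0.57872518, 0.08406009]), 'R': array([ 0.5784047 , -0.12742674]), 'T': array([ 0.6888812, -0.0214761]), 'B': array([ 0.46894644, -0.02099039])}
emp/blue -57.439313707568864 [ 0.59551105 -0.04785028] [ 0.63647087 -0.11199428]
blue/er -147.65852643255693 [ 0.56009928 -0.0423897 ] [ 0.49573696 -0.08314311]
tape/emp 36.68037341800584 [0.61502221 0.00368665] [0.65306029 0.0320191 ]
er/tape 123.31808778202472 [ 0.56122577 -0.00161897] [0.52131055 0.05910436]
lip1 -37.466947469204165 [ 0.60482179 -0.03983965] [ 0.66421313 -0.08535782]
lip2 -110.78391280259218 [ 0.56836499 -0.05078369] [ 0.54164402 -0.12118668]
knob -75.56725665162794 [ 5.74528820e-01 -3.33343301e-04] [ 0.5860372  -0.04504944]
[[-1.83176687e-04  2.46269227e-01 -9.69201442e-01]
 [ 1.06980444e-03 -9.69200855e-01 -2.46269280e-01]
 [-9.99999411e-01 -1.08196680e-03 -8.59249100e-05]]
[ 0.57959386 -0.02648792]
```

Emit:
{"op": "carry_out", "data": {
  "targets": [
    [0,0,-1,-1.5,0],
    [0,0,-2,-3,0],
    [0,0,-2.2,-3.2,0],
    [0,0,-2.2,-3.2,0],
    [0,0,-2.2,-3.2,0],
    [0,0,-2.2,-3.2,0],
    [0,0,-2.2,-3.2,0],
    [0,0,-2.2,-3.2,0],
    [0,0,-2.2,-3.2,0],
    [0,0,-2.2,-3.2,0],
    [0,0,-2.2,-3.2,0],
    [0,0,-2.2,-3.2,0],
    [0,0,-2.2,-3.2,0],
    [0,0,-2.2,-3.2,0],
    [0,0,-2.2,-3.2,0],
    [0,0,-2.2,-3.2,0],
    [0,0,-2.2,-3.2,0],
    [0,0,-2.2,-3.2,0],
    [0,0,-2.3,-3.1,0],
    [0,0,0,0,0]
  ]
}}

```text
time: 2.25
tool_pos: [0.6066, 0.0091, 0.2044]
ee_rot: [-1.42, 1.568, 1.976]
wrist_force: [-0.2, -0.6, -1.5]
width: 0.0941
```

Emit:
{"op": "carry_out", "data": {
  "targets": [
    [0,0,0,0,-8.2],
    [0,0,0,0,-8.3],
    [0,0,0,0,-8.3],
    [0,0,0,0,-8.3],
    [0,0,0,0,-8.3],
    [0,0,0,0,-8.3],
    [0,0,0,0,-8.3],
    [0,0,0,0,-8.3],
    [0,0,0,0,-8.3],
    [0,0,0,0,-8.3],
    [0,0,0,0,-8.3],
    [0,0,0,0,0],
    [0,0,0,0,0]
  ]
}}

```text
time: 3.55
tool_pos: [0.605, 0.0043, 0.2057]
ee_rot: [-0.53, 1.571, -1.834]
wrist_force: [-0.8, 0.6, 0.4]
width: 0.0939
```

```bash
cat >> h.py <<'E'
from scipy.spatial.transform import Rotation as R
def go(x,y,z,a):
    o=robot.get_obs(); M=R.from_euler('xyz',o['ee_rot']).as_matrix(); p=o['tool_pos']
    ya=np.degrees(np.arctan2(M[1,1],M[0,1]))
    print('t',round(o['time'],2),'tcp',p.round(4),'yang',round(ya,1),'w',o['width'],'F',o['wrist_force'].round(1),'q',o['joint_positions'].round(2))
    print('need cm',(M.T@(np.array([x,y,z])-p)*100).round(2),'turn',round(-((a-ya+180)%360-180),1))
E
python3 -c "
from h import *
go(.5795,-.0225,.058,15.5)"
```

```text
t 3.55 tcp [0.605  0.0043 0.2057] yang 15.3 w 0.09391950887845396 F [-0.8  0.6  0.4] q [-0.09  0.21  1.23 -0.    1.7  -0.35]
need cm [14.77 -3.16  1.91] turn -0.2
```

Emit:
{"op": "carry_out", "data": {
  "targets": [
    [0.3,2,-1.6,1,0],
    [0.3,3,-1.6,0.9,0],
    [0.3,3,0,0,0],
    [0.3,2,0,0,0],
    [0.3,0,0,0,0],
    [0.3,0,0,0,0]
  ]
}}

```text
time: 4.15
tool_pos: [0.5797, -0.0226, 0.1058]
ee_rot: [-1.315, 1.571, -2.617]
wrist_force: [0.3, 0.6, -0.2]
width: 0.0656
```

```bash
python3 -c "
from h import *
go(.5795,-.0225,.058,15.5)
s=snap('top'); t=snap('scene')
a=cv2.resize(s['image'][178:264,248:338,::-1],None,fx=4,fy=4,interpolation=cv2.INTER_CUBIC)
b=cv2.resize(t['image'][150:270,220:330,::-1],None,fx=3.4,fy=3.4,interpolation=cv2.INTER_CUBIC)
o=np.zeros((420,740,3),np.uint8);o[:344,:360]=a;o[:b.shape[0],362:362+b.shape[1]]=b
cv2.imwrite('pics/k.png',o)"
```

```text
t 4.15 tcp [ 0.5797 -0.0226  0.1058] yang 15.4 w 0.06558302171187194 F [ 0.3  0.6 -0.2] q [-0.14  0.19  1.45 -0.    1.5  -0.41]
need cm [ 4.78 -0.02 -0.02] turn -0.1
```

View pics/k.png

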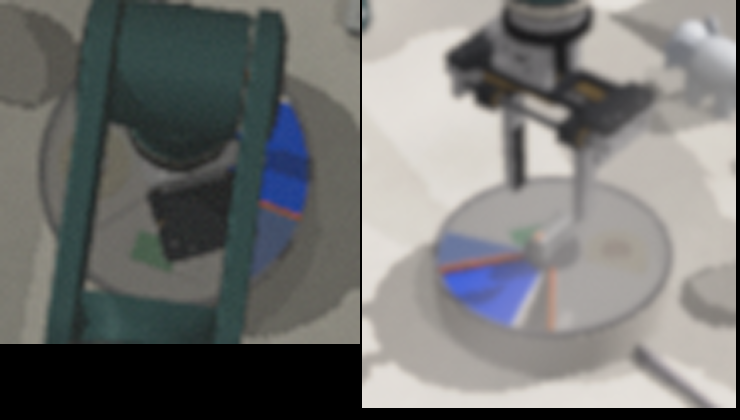

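The fingers straddle the knob, seen near (555,235) in the scene part, so I go down and grip.

Emit:
{"op": "carry_out", "data": {
  "targets": [
    [0.3,1.5,0,0,0],
    [0.3,1.5,0,0,0],
    [0.3,1,0,0,0],
    [0.3,0.6,0,0,0],
    [0.3,0,0,0,0],
    [1,0,0,0,0],
    [1,0,0,0,0],
    [1,0,0,0,0],
    [1,0,0,0,0],
    [1,0,0,0,0],
    [1,0,0,0,0],
    [1,0,0,0,0],
    [1,0,0,0,0]
  ]
}}

```text
time: 5.55
tool_pos: [0.5822, -0.022, 0.0596]
ee_rot: [1.487, 1.565, 0.186]
wrist_force: [6.5, 1.2, -3.5]
width: 0.0159
```

```bash
python3 -c "
from h import *
go(.5795,-.0225,.06,78)"
```

```text
t 5.55 tcp [ 0.5822 -0.022   0.0596] yang 15.5 w 0.015946895523836505 F [ 6.5  1.2 -3.5] q [-0.14  0.23  1.51  0.    1.4  -0.41]
need cm [-0.04 -0.28 -0.02] turn -62.5
```

Emit:
{"op": "carry_out", "data": {
  "targets": [
    [1,0,0.3,0,0],
    [1,0,0,0,0],
    [1,0,0,0,-2],
    [1,0,0,0,-4],
    [1,0,0,0,-4],
    [1,0,0,0,-4]
  ]
}}

```text
time: 6.15
tool_pos: [0.5824, -0.0219, 0.0596]
ee_rot: [-1.895, 1.57, -2.949]
wrist_force: [-1.2, -0.4, 1.3]
width: 0.0159
```

```bash
python3 -c "
from h import *
go(.5822,-.022,.06,78)"
```

```text
t 6.15 tcp [ 0.5824 -0.0219  0.0596] yang 29.6 w 0.015884417649134 F [-1.2 -0.4  1.3] q [-0.13  0.23  1.5  -0.    1.41 -0.65]
need cm [-0.04 -0.02 -0.  ] turn -48.4
```

Emit:
{"op": "carry_out", "data": {
  "targets": [
    [1,0,0,0,-4],
    [1,0,0,0,-4],
    [1,0,0,0,-4],
    [1,0,0,0,-4],
    [1,0,0,0,-4],
    [1,0,0,0,-4],
    [1,0,0,0,-4],
    [1,0,0,0,-4],
    [1,0,0,0,-4],
    [1,0,0,0,-4],
    [1,0,0,0,-4],
    [1,0,0,0,-4],
    [1,0,0,0,0],
    [1,0,0,0,0]
  ]
}}

```text
time: 7.55
tool_pos: [0.5826, -0.0215, 0.0596]
ee_rot: [1.919, 1.57, 1.699]
wrist_force: [-0.5, 1.1, 1.9]
width: 0.0158
```

```bash
python3 -c "
from h import *
go(.5822,-.022,.06,78)"
```

```text
t 7.55 tcp [ 0.5826 -0.0215  0.0596] yang 77.4 w 0.01582235676249634 F [-0.5  1.1  1.9] q [-0.13  0.23  1.5   0.    1.41 -1.49]
need cm [-0.04 -0.05 -0.03] turn -0.6
```

Emit:
{"op": "carry_out", "data": {
  "targets": [
    [0.3,0,0,0,0],
    [0.3,0,0,0,0],
    [0.3,0,0,0,0],
    [0.3,-2,0,0,0],
    [0.3,-4,0,0,0],
    [0.3,-4,0,0,0],
    [0.2,-2,-1.5,-0.4,0],
    [0.1,0,-3,-1,0],
    [0,0,-3.5,-1.2,0],
    [0,0,-3.5,-1.2,0],
    [0,0,-3.5,-1.2,0],
    [0,0,-3.5,-1.2,0],
    [0,0,-3.5,-1.2,0],
    [0,0,-3.5,-1.2,0],
    [0,0,-3.5,-1.2,0],
    [0,0,-3,-1.1,0],
    [0,0,0,0,6.2],
    [0,0,0,0,6.2],
    [0,0,0,0,6.2],
    [0,0,0,0,0]
  ]
}}

```text
time: 9.55
tool_pos: [0.4066, -0.3107, 0.1794]
ee_rot: [-1.767, 1.571, -2.311]
wrist_force: [-0.4, 0.7, 0.5]
width: 0.0942
```

```bash
python3 -c "
from h import *
go(.404,-.32,.01,59.5)
s=snap('top'); t=snap('scene')
a=cv2.resize(s['image'][178:264,248:338,::-1],None,fx=5,fy=5,interpolation=cv2.INTER_CUBIC)
b=cv2.resize(t['image'][215:265,140:200,::-1],None,fx=5,fy=5,interpolation=cv2.INTER_CUBIC)
o=np.zeros((430,760,3),np.uint8);o[:,:450]=a;o[:b.shape[0],455:455+b.shape[1]]=b
cv2.imwrite('pics/l.png',o)"
```

```text
t 9.55 tcp [ 0.4066 -0.3107  0.1794] yang 58.8 w 0.09424732931914738 F [-0.4  0.7  0.5] q [-0.76  0.01  1.5  -0.    1.63 -1.79]
need cm [16.94 -0.93  0.26] turn -0.7
```

View pics/l.png

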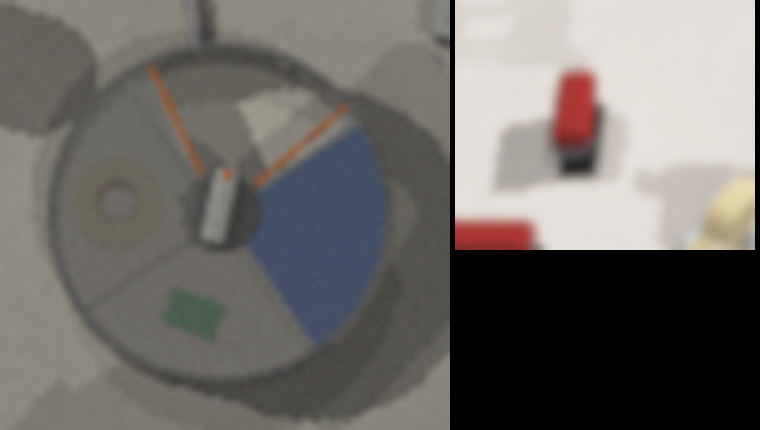

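The opening's lips run at about +26° and -49°, so its middle is about -11.5°, over the empty compartment (about -12°). Now the grasp.

Emit:
{"op": "carry_out", "data": {
  "targets": [
    [0,2,-0.9,0.3,-0.7],
    [0,3,0,0,0],
    [0,3,0,0,0],
    [0,3,0,0,0],
    [0,2.5,0,0,0],
    [0,2,0,0,0],
    [0,1.2,0,0,0],
    [0,0,0,0,0],
    [0,0,0,0,0]
  ]
}}

```text
time: 10.55
tool_pos: [0.4052, -0.3201, 0.0132]
ee_rot: [-0.348, 1.57, -0.879]
wrist_force: [-0.9, -0.1, 0.2]
width: 0.0939
```

```bash
python3 -c "
from h import *
go(.404,-.32,.0105,59.5)
t=snap('scene');s=snap('top')
b=cv2.resize(t['image'][190:270,120:210,::-1],None,fx=5,fy=5,interpolation=cv2.INTER_CUBIC)
a=cv2.resize(s['image'][250:300,360:420,::-1],None,fx=5,fy=5,interpolation=cv2.INTER_CUBIC)
o=np.zeros((400,760,3),np.uint8);o[:,:450]=b;o[:250,455:755]=a
cv2.imwrite('pics/g.png',o)"
```

```text
t 10.55 tcp [ 0.4052 -0.3201  0.0132] yang 59.6 w 0.09386568978789477 F [-0.9 -0.1  0.2] q [-0.78  0.13  1.71 -0.    1.29 -1.82]
need cm [ 0.27 -0.05 -0.11] turn 0.1
```

View pics/g.png

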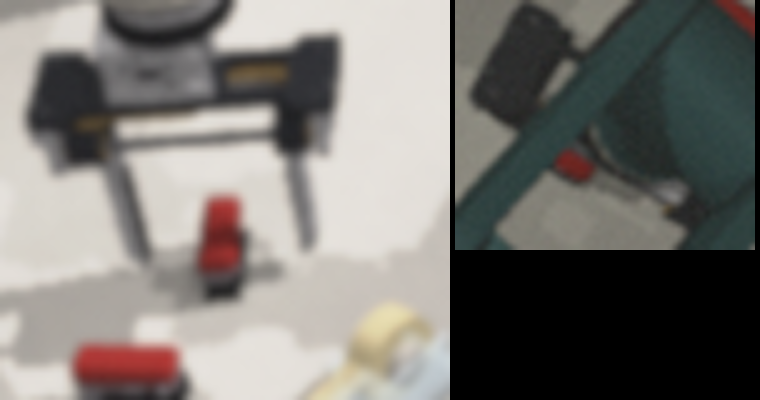

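The stapler, at (222,245) in the crop, sits centred between the fingers at (135,215) and (300,205). I lower slightly and close.

Emit:
{"op": "carry_out", "data": {
  "targets": [
    [0,0.2,0,0,0],
    [0.4,0,0,0,0],
    [0.6,0,0,0,0],
    [1,0,0,0,0],
    [1,0,0,0,0],
    [1,0,0,0,0],
    [1,0,0,0,0],
    [1,0,0,0,0],
    [1,0,0,0,0],
    [1,0,0,0,0],
    [1,0,0,0,0]
  ]
}}

```text
time: 11.75
tool_pos: [0.4047, -0.3199, 0.0105]
ee_rot: [-1.245, 1.57, -1.776]
wrist_force: [-0.5, -0.6, 0.0]
width: 0.0248
```

```bash
python3 -c "
from h import *
go(.646,-.0355,.13,78)"
```

```text
t 11.75 tcp [ 0.4047 -0.3199  0.0105] yang 59.6 w 0.02477037970890426 F [-0.5 -0.6  0. ] q [-0.78  0.14  1.72 -0.    1.29 -1.82]
need cm [-11.96  36.74   6.4 ] turn -18.4
```

Gripped at 24.8 mm, TCP 10.5 mm above the underside. I lift, turn and carry it over.

Emit:
{"op": "carry_out", "data": {
  "targets": [
    [1,-1,0,0,0],
    [1,-2.5,0,0,0],
    [1,-3,0,0,0],
    [1,-3,0,0,0],
    [1,-2.5,0,0,0],
    [1,0,1.5,0.3,0],
    [1,0,2.8,0.5,0],
    [1,0,3,0.5,0],
    [1,0,3,0.5,0],
    [1,0,3,0.5,0],
    [1,0,3,0.5,0],
    [1,0,3,0.5,0],
    [1,0,3,0.5,0],
    [1,0,3,0.5,0],
    [1,0,3,0.5,0],
    [1,0,3,0.5,0],
    [1,0,2.5,0.5,0],
    [1,0,2,0.5,0],
    [1,0,2,0.5,0],
    [1,0,1.9,0.1,0]
  ]
}}

```text
time: 13.75
tool_pos: [0.6653, -0.0103, 0.1283]
ee_rot: [-2.853, 1.568, 2.9]
wrist_force: [-0.4, -0.3, -1.8]
width: 0.0251
```

Emit:
{"op": "carry_out", "data": {
  "targets": [
    [1,0,0,0,-3],
    [1,0,0,0,-5],
    [1,0,0,0,-5],
    [1,0,0,0,-5.4],
    [1,0,0,0,0],
    [1,0,0,0,0]
  ]
}}

```text
time: 14.35
tool_pos: [0.665, -0.0117, 0.1297]
ee_rot: [3.122, 1.569, 2.91]
wrist_force: [0.4, 0.2, -1.1]
width: 0.0248
```

```bash
python3 -c "
from h import *
go(.646,-.0355,.1,78)
t=snap('scene');s=snap('top')
b=cv2.resize(t['image'][160:270,220:330,::-1],None,fx=4,fy=4,interpolation=cv2.INTER_CUBIC)
a=cv2.resize(s['image'][178:264,248:338,::-1],None,fx=3.5,fy=3.5,interpolation=cv2.INTER_CUBIC)
o=np.zeros((440,760,3),np.uint8);o[:,:440]=b;o[:301,445:760]=a
cv2.imwrite('pics/p.png',o)"
```

```text
t 14.35 tcp [ 0.665  -0.0117  0.1297] yang 77.9 w 0.024753255099742553 F [ 0.4  0.2 -1.1] q [-0.1   0.37  1.18  0.    1.59 -1.46]
need cm [ 2.97 -2.73 -1.36] turn -0.1
```

View pics/p.png

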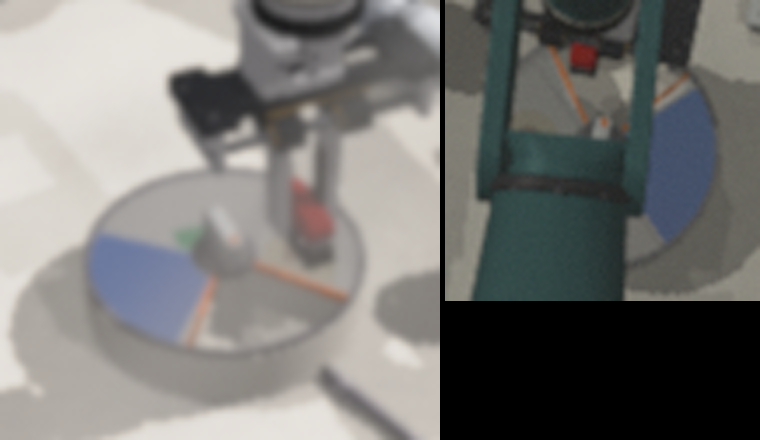

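The lips are visible and the stapler is still about 3 cm off the opening. I shift by the computed offset before going down.

Emit:
{"op": "carry_out", "data": {
  "targets": [
    [1,0,-0.9,-0.5,0],
    [1,0,-1,-0.5,0],
    [1,0,-0.8,-0.4,0],
    [1,1,0,0,0],
    [1,2,0,0,0],
    [1,2,0,0,0],
    [1,0,0,0,0],
    [1,0,0,0,0]
  ]
}}

```text
time: 15.25
tool_pos: [0.6456, -0.0359, 0.0798]
ee_rot: [-3.098, 1.569, 2.975]
wrist_force: [-0.2, -0.1, -0.1]
width: 0.0244
```

```bash
python3 -c "
from h import *
go(.646,-.0355,.0165,78)
t=snap('scene');s=snap('top')
b=cv2.resize(t['image'][160:270,220:330,::-1],None,fx=4,fy=4,interpolation=cv2.INTER_CUBIC)
a=cv2.resize(s['image'][178:264,248:338,::-1],None,fx=3.5,fy=3.5,interpolation=cv2.INTER_CUBIC)
o=np.zeros((440,760,3),np.uint8);o[:,:440]=b;o[:301,445:760]=a
cv2.imwrite('pics/p2.png',o)"
```

```text
t 15.25 tcp [ 0.6456 -0.0359  0.0798] yang 77.9 w 0.024395660767122462 F [-0.2 -0.1 -0.1] q [-0.14  0.35  1.3   0.    1.49 -1.5 ]
need cm [6.33 0.05 0.04] turn -0.1
```

View pics/p2.png

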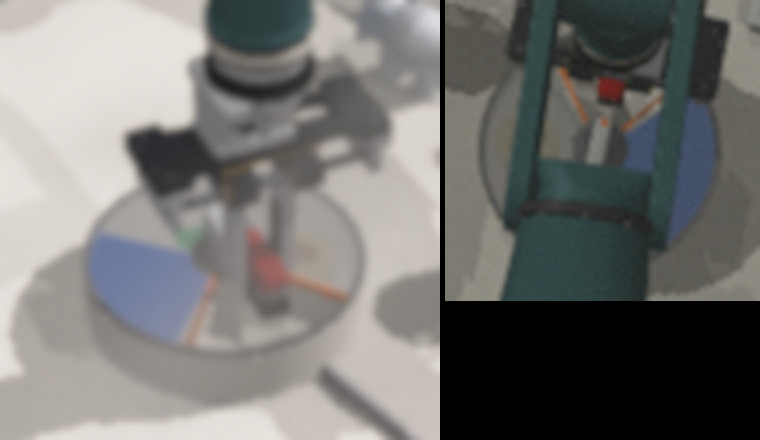

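The stapler hangs between the lips, so I lower it.

Emit:
{"op": "carry_out", "data": {
  "targets": [
    [1,0.8,0,0,0],
    [1,1,0,0,0],
    [1,1,0,0,0],
    [1,1,0,0,0],
    [1,0.8,0,0,0],
    [1,0.5,0,0,0],
    [1,0.5,0,0,0],
    [1,0.3,0,0,0],
    [1,0.2,0,0,0],
    [1,0,0,0,0],
    [1,0,0,0,0]
  ]
}}

```text
time: 16.45
tool_pos: [0.6463, -0.036, 0.0199]
ee_rot: [-0.06, 1.57, -0.27]
wrist_force: [-0.0, 0.0, -0.5]
width: 0.0247
```

```bash
python3 -c "
from h import *
go(.646,-.0355,.0165,78)"
```

```text
t 16.45 tcp [ 0.6463 -0.036   0.0199] yang 78.0 w 0.024742874024651754 F [-0.   0.  -0.5] q [-0.14  0.4   1.37 -0.    1.37 -1.5 ]
need cm [ 0.34  0.04 -0.04] turn -0.0
```

Emit:
{"op": "carry_out", "data": {
  "targets": [
    [1,0.15,0,0,0],
    [1,0.1,0,0,0],
    [1,0.05,0,0,0],
    [1,0.05,0,0,0],
    [1,0,0,0,0],
    [1,0,0,0,0]
  ]
}}

```text
time: 17.05
tool_pos: [0.646, -0.036, 0.0165]
ee_rot: [-0.722, 1.571, -0.933]
wrist_force: [-1.8, 0.3, 3.2]
width: 0.0249
```

Touched the floor with 3 N. I open only a little, then rise.

Emit:
{"op": "carry_out", "data": {
  "targets": [
    [0.6,0,0,0,0],
    [0.6,0,0,0,0],
    [0.6,0,0,0,0],
    [0.6,0,0,0,0],
    [0.6,-0.5,0,0,0],
    [0.6,-1,0,0,0],
    [0.6,-2,0,0,0],
    [0.6,-3,0,0,0],
    [0.6,-3,0,0,0],
    [0.4,-2,0,0,0],
    [0.3,0,0,-1.5,0],
    [0.3,0,0,-2.5,0],
    [0.3,0,0,-2,0],
    [0.3,0,0,-0.5,0],
    [0.3,0,0,0,0],
    [0.3,0,0,0,0]
  ]
}}

```text
time: 18.65
tool_pos: [0.5833, -0.0226, 0.1315]
ee_rot: [-0.002, 1.569, -0.212]
wrist_force: [0.3, -0.2, -0.3]
width: 0.0659
```

```bash
python3 -c "
from h import *
go(.5825,-.0215,.0595,77.5)
t=snap('scene');s=snap('top')
b=cv2.resize(t['image'][160:270,220:330,::-1],None,fx=4,fy=4,interpolation=cv2.INTER_CUBIC)
a=cv2.resize(s['image'][178:264,248:338,::-1],None,fx=3.5,fy=3.5,interpolation=cv2.INTER_CUBIC)
o=np.zeros((440,760,3),np.uint8);o[:,:440]=b;o[:301,445:760]=a
cv2.imwrite('pics/q.png',o)"
```

```text
t 18.65 tcp [ 0.5833 -0.0226  0.1315] yang 78.0 w 0.06589357612568286 F [ 0.3 -0.2 -0.3] q [-0.14  0.19  1.41 -0.    1.55 -1.5 ]
need cm [ 7.2   0.09 -0.11] turn 0.5
```

View pics/q.png

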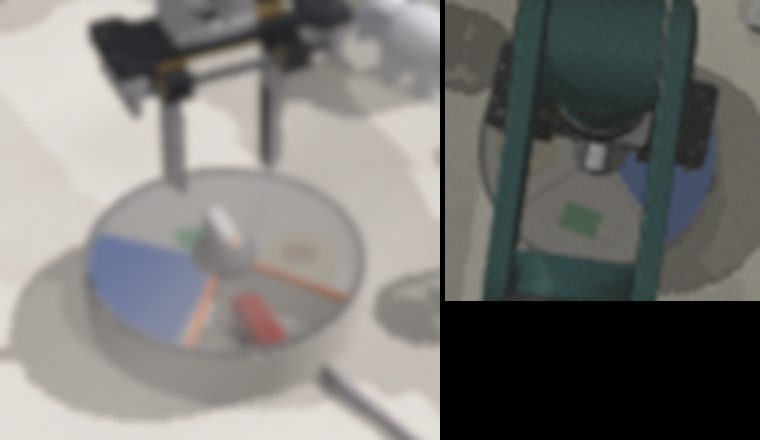

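The stapler stands inside the compartment at (258,318) in the crop. Now I grip the knob again and close the lid.

Emit:
{"op": "carry_out", "data": {
  "targets": [
    [0.3,1.5,0.1,-0.1,0.5],
    [0.3,2,0,0,0],
    [0.3,2,0,0,0],
    [0.3,1.2,0,0,0],
    [0.3,0.5,0,0,0],
    [0.3,0,0,0,0],
    [1,0,0,0,0],
    [1,0,0,0,0],
    [1,0,0,0,0],
    [1,0,0,0,0],
    [1,0,0,0,0],
    [1,0,0,0,0],
    [1,0,0,0,0]
  ]
}}

```text
time: 20.05
tool_pos: [0.5817, -0.0214, 0.059]
ee_rot: [-1.296, 1.57, -1.515]
wrist_force: [-0.3, -1.1, -0.5]
width: 0.0158
```

```bash
python3 -c "
from h import *
go(.5825,-.0215,.0595,-12.5)"
```

```text
t 20.05 tcp [ 0.5817 -0.0214  0.059 ] yang 77.5 w 0.015816339191649542 F [-0.3 -1.1 -0.5] q [-0.13  0.23  1.5  -0.    1.41 -1.49]
need cm [-0.05  0.    0.08] turn 90.0
```

Emit:
{"op": "carry_out", "data": {
  "targets": [
    [1,0,0,0,2],
    [1,0,0,0,5],
    [1,0,0,0,5],
    [1,0,0,0,5],
    [1,0,0,0,5],
    [1,0,0,0,5],
    [1,0,0,0,5],
    [1,0,0,0,5],
    [1,0,0,0,5],
    [1,0,0,0,5],
    [1,0,0,0,5],
    [1,0,0,0,5],
    [1,0,0,0,5],
    [1,0,0,0,5],
    [1,0,0,0,5],
    [1,0,0,0,5],
    [1,0,0,0,5],
    [1,0,0,0,5],
    [1,0,0,0,3],
    [1,0,0,0,0]
  ]
}}

```text
time: 22.05
tool_pos: [0.5822, -0.0211, 0.0591]
ee_rot: [1.919, 1.57, 0.129]
wrist_force: [2.1, 0.9, -0.7]
width: 0.0157
```

```bash
python3 -c "
from h import *
go(.5825,-.0215,.0595,-12.5)"
```

```text
t 22.05 tcp [ 0.5822 -0.0211  0.0591] yang -12.5 w 0.01568583828863465 F [ 2.1  0.9 -0.7] q [-0.13  0.23  1.5   0.    1.41  0.09]
need cm [-0.04  0.04  0.04] turn -0.0
```

Emit:
{"op": "carry_out", "data": {
  "targets": [
    [0.3,0,0,0,0],
    [0.3,0,0,0,0],
    [0.3,0,0,0,0],
    [0.3,0,0,0,0],
    [0.3,-2,0,0,0],
    [0.3,-4,0,0,0],
    [0.3,-4,0,0,0],
    [0.3,-3,0,0,0],
    [0.3,0,-1,2,0],
    [0.3,0,-1.5,3,0],
    [0.3,0,-1.5,3,0],
    [0.3,0,-1.5,3,0],
    [0.3,0,-1.5,3,0],
    [0.3,0,-1.5,3,0],
    [0.3,0,-1.5,3,0],
    [0.3,0,-1.5,3,0],
    [0.3,0,-1.5,3,0],
    [0.3,0,-1,2,0],
    [0.3,0,0,0,0],
    [0.3,0,0,0,0]
  ]
}}

```text
time: 24.05
tool_pos: [0.3843, -0.264, 0.1891]
ee_rot: [2.262, 1.57, 0.472]
wrist_force: [0.7, -0.5, -1.4]
width: 0.0659
```

```bash
python3 -c "
from h import *
t=snap('scene');s=snap('top')
b=cv2.resize(t['image'][185:265,230:320,::-1],None,fx=3.5,fy=3.5,interpolation=cv2.INTER_CUBIC)
a=cv2.resize(s['image'][178:264,248:338,::-1],None,fx=5,fy=5,interpolation=cv2.INTER_CUBIC)
o=np.zeros((440,780,3),np.uint8);o[:b.shape[0],:b.shape[1]]=b;o[:430,325:775]=a
cv2.imwrite('pics/f.png',o)"
```

```text
(no output)
```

View pics/f.png

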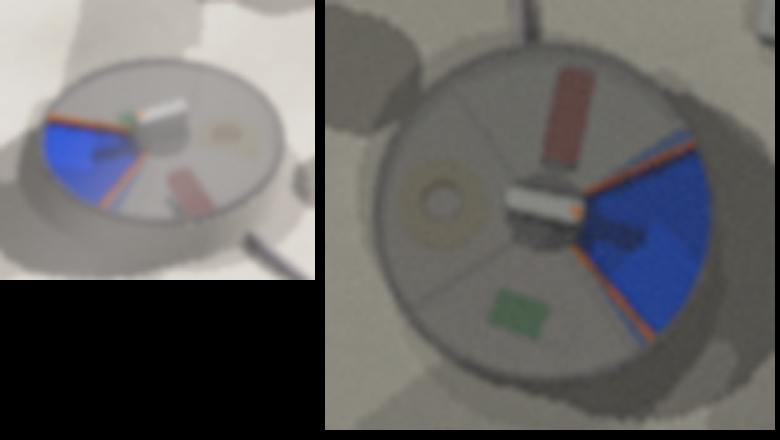

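The opening lies over blue only, with a thin blue strip outside each lip at (690,140) and (648,338). The stapler is upright under the lid at (568,118), and the tape and eraser are unmoved. I hand it in.

```bash
python3 -c "
from h import *
print(robot.close_job())"
```

```text
the job is handed in; nothing more can be done
None
```

The red stapler is in the empty compartment, the box is shut, and the job is handed in at about 24 s on the robot clock.

I turned the lid by its knob until the opening was over the empty compartment. I then gripped the stapler nearest the base, lowered it until it touched the compartment floor with about 3 N, and released it. Last, I turned the lid 90° so the opening is over the blue sector, let go and moved the arm clear.

**Final pictures:** Only blue shows through the opening, with a thin blue strip outside each lip, so it is centred to about a degree. The stapler looks upright under the lid, and the tape roll and eraser look unmoved. I checked the other things on the desk only where they appeared in the close-ups.

**Disagreements:**
- The knob's position in the images was about 3 mm off in x from where the gripper felt it. I used the felt position for placing the stapler and turning the lid.
- One divider seen through the lid gave a box angle about 4° off the other three. I went with the other three.

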